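# Arm the furnace at its guarded switch

## Robot

A 6-joint arm with a two-finger parallel gripper is mounted at the origin on the work surface. World frame = base frame: x ahead of the robot, y to its left, z up, the work surface at z = 0. Lengths are in m, angles in rad, forces in N, time in s.
With the tool pointing down it reaches from about 0.375 to 0.925 m from the base axis. Payload 5.7 kg.
Tool frame: the origin (TCP) lies on the mounting face of the last link; the fingertips stand 182 mm ahead of it and the grasp point (between the pads) lies 163 mm ahead of it; z points along the fingers, y is the line along which they close (so a half turn about z gives the same grasp; the last joint's range is limited). The gripper opens to 88 mm and grips with 3 to 60 N. Pads are 20 mm wide; open, the fingers measure 115 mm over their backs; the gripper's body (75 mm by 178 mm) begins 61 mm behind the grasp point.
Start: joints at [-1.358, 0.359, 1.51, -0, 1.272, -0.115], TCP at [0.193, -0.568, 0.405] pointing down, gripper open.
Joint ranges: [-2.97, 2.97], [-1.01, 2.36], [0.21, 2.38], [-0.96, 4.11], [0.2, 2.71], [-2.98, 2.98]. Speed limits (rad/s): [2.39, 2.39, 3.14, 3.14, 3.14, 3.14].

## Interface

Orientations are given as [roll, pitch, yaw] about the fixed x, y, z axes, in that order (R = Rz(yaw) Ry(pitch) Rx(roll)).
In Python, from station import get_obs, eyes, ctrl, finder gives the robot as it stands.
- The arm moves only by the shell command python3 -m creep 'ROWS' [FORCE]. ROWS is JSON, a list of rows, each an object of numbers: "x", "y", "z": the shift along the tool's x, y, z in m; "wx", "wy", "wz": the turn, a rotation vector about the tool's x, y, z in rad; "fingers": the closure in counts, from 0 (fully open) to 255 (shut). A call has 1 to 5 rows; each row shifts and turns the commanded pose from where the row before left it, along the tool's axes as they then stand; what a row does not reach is not made up. A row lasts 1/10 s, in which the tool goes at most 50 mm and 8.59 degrees, less where a joint would pass 70% of its speed; a pose out of reach is approached as far as the arm can. A call is refused whole if a number of a shift passes 0.05 or a number of a turn 0.15, either way. A call with a gripper value outside its range is refused whole. The fingers move at their own pace and stop on an object; FORCE is the grip in N (left out, the last holds). Time passes only in rows, so rows that do not move let the fingers close. It gives the time, the measured TCP pose, the force, the opening and the grip force at its end, in the units of the state.
- get_obs(): the state, without advancing time (a new reading comes with each control period).
- eyes.read_camera(name): name is "scene" or "top" or "wrist"; returns the picture (480x640x3 uint8, red, green, blue); there is no depth.
- eyes.get_calibration(name): a dict with "fx", "fy", "cx", "cy" (pixels), "rvec" (rotation vector, rad) and "tvec" (3), from world to camera coordinates, as OpenCV has them. Camera axes: x right, y down, z forward; pixel columns grow to the right and rows downward; lengths in m; the calibration is good to about 2 mm. A picture is of the moment at which its call begins: read the wrist's pose just before it. get_calibration takes no time and is no camera call; for the wrist camera it gives the pose at the moment of the call.
- ctrl.close_job(): hands the job in; it is judged then, once.
Trained networks look in the newest picture that a camera, given by its name, has taken for a name from the list of things; names that differ only in an ending like _2 or _b are one class to them, and where a whole thing is asked for, a point or a joint stands for the part that bears it (a point fixed in the world has none). Each returns a list of dicts, best first, with "confidence" (0 to 1); they miss things now and then, are a little off and sometimes report something else, mostly with a low value. They report only what shows in the picture. A call takes as long as a camera call.
- finder.recognise(camera, target): "at" ([column, row] in pixels, amid what is visible of it).
The state is a dict: "time": time; "joint_positions": joint angles; "dq": joint speeds; "joint_torque": joint torques, N m; "eef_pos": TCP position; "tcp_rot": TCP orientation; "force": force on the tool from outside, world axes, zero at the start; "torque": the same for the moment, N m; "opening": opening from 0.0 (shut) to 1.0 (fully open); "finger_force": force on a finger pad.
Only numpy, scipy, OpenCV 4.12 (cv2) and the standard library are available. Lean on these libraries where they do the work, as an engineer would, in place of code of your own. Each camera call takes 0.05 s, during which the arm holds its last target. There are 200 camera calls.

## Task

Switch on the furnace at the white switch box with the red guard: with a fingertip tip the red guard up and right back until it stays leaning back by itself, push the toggle beneath it all the way over to the green dot, then nudge the guard so that it drops fully shut over the toggle. Push lightly, leave the yellow-guarded switch alone, and leave everything else standing where it is.

Things in the scene. Friction and masses are not known exactly. Their poses are not given: they have to be found in the camera images.
- furnace_box: White switch box with the red guard, screwed to the bench, 150 (x) x 130 (y) x 60 mm high. Origin: centre of its underside, at bench height. Its x points away from the robot (turned up to 0.3 rad), y to the robot's left. A toggle stands on its flat top at x = y = 0; the green dot 44 mm to +y of it marks on, the white dot to -y off.
- furnace_guard (a joint): Angle (rad) of the red guard (plastic, about 90 g): 0 = shut over the toggle, 1.15 = fully back at its stop. It turns up and away from the robot about a hinge behind the toggle. No spring: past about 0.8 it tips over and stays leaning back; brought back below about 0.6 it drops shut by itself.
- furnace_hinge (a point): Middle of the red guard's hinge line (along box y), 35 mm behind the box's centre, 70 mm above the bench; fixed, axes as the box's. The shut guard is a hood 56 mm wide, walls 3 mm: top plate 42 mm above the hinge, from the front wall 60 mm in front of the hinge to 2 mm behind it; cheeks and front wall end 20 mm above the hinge, the cheeks stepping down to it at the rear, where a back wall closes it.
- furnace_lip (a point): Middle of the upper edge of the red guard's lip: the front wall carried up 38 mm past the top plate as an upright flap, 3 mm thick, 56 mm wide, edge rounded to 5 mm. A fingertip pushes its front face back and up. Moves with the guard. Shut: 60 mm in front of the hinge, 80 mm above it. Fully back: 49 mm behind the hinge and 87 mm above it; there its rear can be pushed forward from behind.
- furnace_toggle (a joint): Angle (rad) of the metal toggle under the red guard: 0 = off (leans 0.45 rad to box -y), 0.9 = on (leans 0.45 rad to box +y, the green dot). Pivot 64 mm above the bench at the box's centre, axis along box x. It stays wherever it is left; about 1.3 N sideways at its tip moves it. It starts within 0.15 of off.
- furnace_tip (a point): Top of that toggle's lever, 41 mm from its pivot, about 101 mm above the bench when off or on; lever 7 mm thick at its foot, 11 mm near the top. With the guard back, nothing but the box's flat top (60 mm above the bench) is within 25 mm of the lever.
- pump_box: White switch box with the yellow guard, screwed to the bench, 150 (x) x 130 (y) x 60 mm high. Origin: centre of its underside, at bench height. Its x points away from the robot (turned up to 0.3 rad), y to the robot's left. A toggle stands on its flat top at x = y = 0; the green dot 44 mm to +y of it marks on, the white dot to -y off.
- pump_guard (a joint): Angle (rad) of the yellow guard (plastic, about 90 g): 0 = shut over the toggle, 1.15 = fully back at its stop. It turns up and away from the robot about a hinge behind the toggle. No spring: past about 0.8 it tips over and stays leaning back; brought back below about 0.6 it drops shut by itself.
- pump_hinge (a point): Middle of the yellow guard's hinge line (along box y), 35 mm behind the box's centre, 70 mm above the bench; fixed, axes as the box's. The shut guard is a hood 56 mm wide, walls 3 mm: top plate 42 mm above the hinge, from the front wall 60 mm in front of the hinge to 2 mm behind it; cheeks and front wall end 20 mm above the hinge, the cheeks stepping down to it at the rear, where a back wall closes it.
- pump_lip (a point): Middle of the upper edge of the yellow guard's lip: the front wall carried up 38 mm past the top plate as an upright flap, 3 mm thick, 56 mm wide, edge rounded to 5 mm. A fingertip pushes its front face back and up. Moves with the guard. Shut: 60 mm in front of the hinge, 80 mm above it. Fully back: 49 mm behind the hinge and 87 mm above it; there its rear can be pushed forward from behind.
- pump_toggle (a joint): Angle (rad) of the metal toggle under the yellow guard: 0 = off (leans 0.45 rad to box -y), 0.9 = on (leans 0.45 rad to box +y, the green dot). Pivot 64 mm above the bench at the box's centre, axis along box x. It stays wherever it is left; about 1.3 N sideways at its tip moves it. It starts within 0.15 of off.
- pump_tip (a point): Top of that toggle's lever, 41 mm from its pivot, about 101 mm above the bench when off or on; lever 7 mm thick at its foot, 11 mm near the top. With the guard back, nothing but the box's flat top (60 mm above the bench) is within 25 mm of the lever.
- beaker: Small glass beaker, 52 mm wide, 60 mm tall, standing between the boxes; origin under its centre.
- crucible: White ceramic crucible blank, 42 mm wide, 34 mm tall; origin under its centre.
- amber_bottle: Amber glass bottle, 56 mm wide, 110 mm tall; origin under its centre.
- reagent_jar: White jar with blue cap, 54 mm wide, 70 mm tall; origin under its centre.
- sample_box: Cardboard box 70 x 50 x 35 mm; origin under its centre.
- spatula: Lab spatula 160 mm long lying flat on the bench; origin under its middle.

How it is judged:
By the outcome, as a careful person would: the job done as asked, in the order asked, and still so for the second after the job is handed in, with the robot touching nothing.
It also fails if it takes over 54 s, if anything falls off the work surface, if the arm or the gripper's body presses on something with over 40 N, if the wrist force passes 120 N, or if a joint passes its speed limit or range.

## Working session

There is one attempt and no reset: what is moved stays moved. The work goes in short steps, Python scripts to look and compute and a shell command to move; the robot and the scene stay as the last step left them, time stands still between calls to the robot, and variables do not carry over. Pictures are saved under pics/ and viewed, at most 11 in all, crops included, and the job is handed in when it is done.

```bash
mkdir -p pics; cat > h.py <<'E'
import numpy as np, cv2
from station import get_obs, eyes, ctrl, finder
def cal(n):
    c=eyes.get_calibration(n); K=np.array([[c['fx'],0,c['cx']],[0,c['fy'],c['cy']],[0,0,1]])
    return K,np.array(c['rvec'],float),np.array(c['tvec'],float)
def proj(n,P):
    K,r,t=cal(n); return cv2.projectPoints(np.array(P,float).reshape(-1,1,3),r,t,K,None)[0].reshape(-1,2)
def ray(n,uv):
    K,r,t=cal(n); R=cv2.Rodrigues(r)[0]
    return -R.T@t, R.T@np.linalg.inv(K)@np.array([uv[0],uv[1],1.])
def atz(n,uv,z):
    o,d=ray(n,uv); return o+d*(z-o[2])/d[2]
E
python3 - <<'E'
from h import *
o=get_obs(); print(o['time'],o['eef_pos'],o['tcp_rot'],o['force'])
for n in ('scene','top'):
    im=eyes.read_camera(n); cv2.imwrite(f'pics/{n}0.png',im[:,:,::-1])
    c=eyes.get_calibration(n); print(n,ray(n,(320,240)))
    for t in ('furnace_box','furnace_lip','pump_box','beaker','furnace_guard'):
        print(t,[(np.round(d['at'],1),round(d['confidence'],2)) for d in finder.recognise(n,t)[:2]])
E
```

```text
0.0 [ 0.19308489 -0.5677057   0.40381173] [-3.13978283e+00 -1.96249613e-04  3.27799156e-01] [-0.05248385  0.69590028 -0.15092952]
scene (array([ 1.23974606, -0.23054462,  0.753982  ]), array([-0.71278116,  0.21029597, -0.6693824 ]))
furnace_box [(array([271.5, 267.9]), 0.74), (array([148.1, 254.8]), 0.32)]
furnace_lip [(array([272.6, 246.8]), 0.89), (array([150. , 253.1]), 0.62)]
pump_box [(array([403.2, 223. ]), 0.84)]
beaker [(array([324.6, 231.2]), 0.93), (array([454.6, 199.9]), 0.61)]
furnace_guard [(array([405.3, 222.2]), 0.7), (array([273.1, 245.2]), 0.56)]
top (array([0.38165502, 0.0142977 , 1.16830943]), array([ 0.12831056, -0.01488772, -0.99181938]))
furnace_box [(array([376.1, 240.3]), 0.85)]
furnace_lip [(array([374. , 231.7]), 0.86), (array([241.3, 255.1]), 0.37)]
pump_box [(array([373.9, 231.5]), 0.74)]
beaker [(array([316.2, 273.7]), 0.77)]
furnace_guard [(array([376.6, 231.5]), 0.73)]
```

View pics/top0.png

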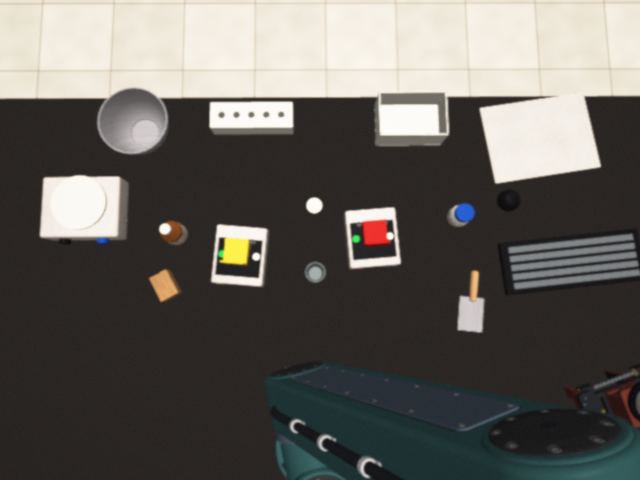

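View pics/scene0.png

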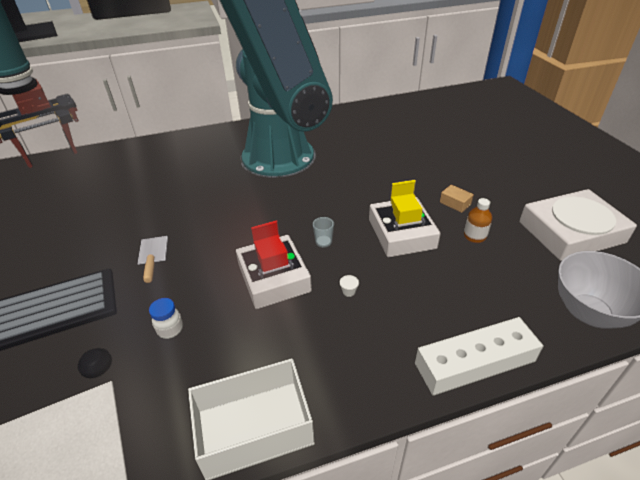

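```bash
cat > fit.py <<'E'
from h import *
from scipy.optimize import minimize
ims={n:cv2.imread(f'pics/{n}0.png') for n in('top','scene')}
seed={'top':(373,238),'scene':(272,270)}
hul={}
dots=[]
for n,im in ims.items():
    hsv=cv2.cvtColor(im,cv2.COLOR_BGR2HSV); u,v=seed[n]
    roi=np.zeros(im.shape[:2],np.uint8); roi[v-50:v+45,u-45:u+45]=1
    w=((hsv[...,1]<60)&(hsv[...,2]>105)&(roi>0)).astype(np.uint8)
    k,l,s,c=cv2.connectedComponentsWithStats(w); i=1+np.argmax(s[1:,4])
    p=np.argwhere(l==i)[:,::-1].astype(np.int32); h=cv2.convexHull(p)
    m=np.zeros(im.shape[:2],np.uint8); cv2.fillConvexPoly(m,h,255); hul[n]=cv2.GaussianBlur(m,(0,0),1.5).astype(float)/255
    g=(hsv[...,0]>45)&(hsv[...,0]<85)&(hsv[...,1]>120)&(hsv[...,2]>90)&(roi>0)
    uv=np.argwhere(g)[:,::-1].mean(0); print(n,s[i],'green',uv,atz(n,uv,.06))
    for j in range(1,k):
        if j!=i and s[j,4]>8: print(' comp',s[j],c[j],atz(n,c[j],.06))
    hul[n+'h']=h
C=np.array([[x,y,z] for x in(-.075,.075) for y in(-.065,.065) for z in(0,.06)])
def T(p,P):
    c,s=np.cos(p[2]),np.sin(p[2]); P=np.asarray(P,float); return np.c_[p[0]+c*P[:,0]-s*P[:,1],p[1]+s*P[:,0]+c*P[:,1],P[:,2]]
def cost(p,ns=('top','scene')):
    e=0
    for n in ns:
        q=proj(n,T(p,C)); h=cv2.convexHull(q.astype(np.float32)); m=np.zeros((480,640),np.uint8)
        cv2.fillConvexPoly(m,np.round(h*16).astype(np.int32),255,cv2.LINE_AA,4); e+=np.sum((cv2.GaussianBlur(m,(0,0),1.5)/255.-hul[n])**2)
    return e
if __name__=='__main__':
    x0=atz('top',seed['top'],.06)[:2]
    for ns in (('top','scene'),('top',),('scene',)):
        best=min((minimize(cost,[x0[0],x0[1],a],args=(ns,),method='Nelder-Mead',options=dict(initial_simplex=[[x0[0],x0[1],a],[x0[0]+.01,x0[1],a],[x0[0],x0[1]+.01,a],[x0[0],x0[1],a+.1]])) for a in(-.1,.1)),key=lambda r:r.fun)
        print(ns,best.x,best.fun)
        if len(ns)==2: p=best.x
    print('dots green/white',T(p,[[0,.044,.06],[0,-.044,.06]]))
    out=[]
    for n in ims:
        im=ims[n].copy(); im=cv2.resize(im,None,fx=4,fy=4,interpolation=cv2.INTER_CUBIC)
        q=proj(n,T(p,C)); 
        for a in range(8):
            for b in range(a):
                if np.sum(C[a]!=C[b])==1: cv2.line(im,tuple(np.int32(q[a]*4+2)),tuple(np.int32(q[b]*4+2)),(255,0,255),1)
        for d in proj(n,T(p,[[0,.044,.06],[0,-.044,.06],[-.025,0,.15],[.035,0,.07]])): cv2.circle(im,tuple(np.int32(d*4+2)),4,(255,255,0),1)
        u,v=seed[n]; out.append(im[(v-60)*4:(v+50)*4,(u-48)*4:(u+48)*4])
    cv2.imwrite('pics/fit.png',np.hstack(out))
E
python3 fit.py
```

```text
top [ 345  207   56   62 1555] green [355.94736842 238.40350877] [ 0.52851426 -0.09516088  0.06      ]
scene [ 236  235   76   74 2241] green [290.63414634 255.75609756] [ 0.52946194 -0.09156821  0.06      ]
 comp [313 220   4  22  49] [315.02040816 227.55102041] [ 0.45373433 -0.0101732   0.06      ]
 comp [259 264  32  11  74] [274.59459459 269.32432432] [ 0.55923662 -0.13588425  0.06      ]
('top', 'scene') [ 0.53097323 -0.13799572  0.07248991] 104.33560938100729
('top',) [ 0.53325038 -0.13972239  0.06956762] 11.974855824682813
('scene',) [ 0.52879541 -0.13682636  0.06343777] 54.013194925028834
dots green/white [[ 0.52778646 -0.09411128  0.06      ]
 [ 0.53415999 -0.18188017  0.06      ]]
```

View pics/fit.png

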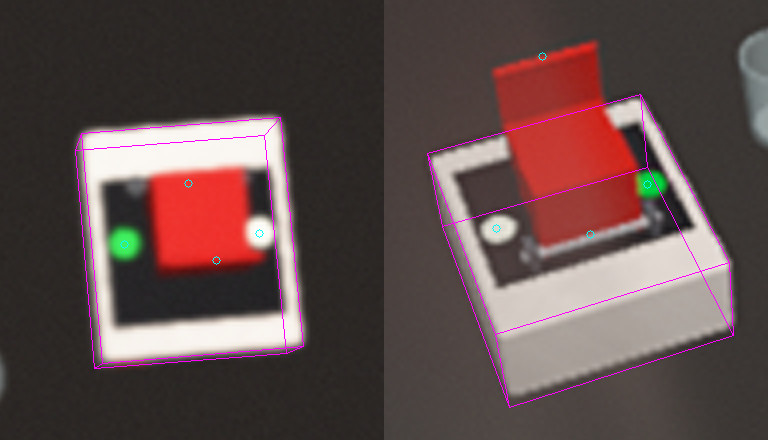

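The top (375,238) and scene (272,265) overlays match the box edges and both dots. The furnace box is at (0.531, -0.138), yaw 0.07. Next I turn the tool, close the fingers and head for the front of the lip.

```bash
python3 -m creep '[{"wz":0.129,"fingers":255},{"wz":0.129},{"x":0.027,"y":-0.036},{"x":0.027,"y":-0.036},{"x":0.027,"y":-0.036}]' 10
python3 -m creep '[{"x":0.027,"y":-0.037},{"x":0.027,"y":-0.037},{"x":0.027,"y":-0.037},{"x":0.027,"y":-0.037},{"x":0.027,"y":-0.037}]'
python3 -m creep '[{"x":0.027,"y":-0.037},{"x":0.027,"y":-0.037},{}]'
cat > where.py <<'E'
from h import *
o=get_obs(); b=np.array([.531,-.1385,0]); a=.07
R=cv2.Rodrigues(np.array([0,0,a]))[0]; p=np.array(o['eef_pos']); r=cv2.Rodrigues(np.zeros(3))
from scipy.spatial.transform import Rotation as Q
z=Q.from_euler('xyz',o['tcp_rot']).as_matrix()[:,2]
print('t',o['time'],'tip in box mm',np.round((R.T@(p+.182*z-b))*1000,1),'rpy',np.round(o['tcp_rot'],3),'F',np.round(o['force'],1),'open',o['opening'])
E
python3 where.py
```

```text
t 0.6 tip in box mm [-367.  -404.9  222.7] rpy [-3.142 -0.     0.328] F [-0.2  1.  -0.4] open 1.0018612523318169schema error: expected keys x, y, z, wx, wy, wz, fingers
schema error: expected keys x, y, z, wx, wy, wz, fingers
schema error: expected keys x, y, z, wx, wy, wz, fingers
```

All keys are required in every row, so I resend the moves in full.

```bash
python3 -m creep '[{"x":0,"y":0,"z":0,"wx":0,"wy":0,"wz":0.129,"fingers":255},{"x":0,"y":0,"z":0,"wx":0,"wy":0,"wz":0.129,"fingers":255},{"x":0.027,"y":-0.036,"z":0,"wx":0,"wy":0,"wz":0,"fingers":255},{"x":0.027,"y":-0.036,"z":0,"wx":0,"wy":0,"wz":0,"fingers":255},{"x":0.027,"y":-0.036,"z":0,"wx":0,"wy":0,"wz":0,"fingers":255}]' 10; python3 where.py
```

```text
time: 1.1
eef_pos: [0.2668, -0.4536, 0.4046]
tcp_rot: [-3.141, -0.0, 0.069]
force: [0.3, -0.7, 0.3]
opening: 0.584
finger_force: 0.0
t 1.1 tip in box mm [-285.5 -295.8  222.6] rpy [-3.141 -0.     0.069] F [ 0.3 -0.7  0.3] open 0.5844598214438201
```

```bash
python3 -m creep '[{"x":0.027,"y":-0.037,"z":0,"wx":0,"wy":0,"wz":0,"fingers":255},{"x":0.027,"y":-0.037,"z":0,"wx":0,"wy":0,"wz":0,"fingers":255},{"x":0.027,"y":-0.037,"z":0,"wx":0,"wy":0,"wz":0,"fingers":255},{"x":0.027,"y":-0.037,"z":0,"wx":0,"wy":0,"wz":0,"fingers":255},{"x":0.027,"y":-0.037,"z":0,"wx":0,"wy":0,"wz":0,"fingers":255}]' >/dev/null
python3 -m creep '[{"x":0.027,"y":-0.037,"z":0,"wx":0,"wy":0,"wz":0,"fingers":255},{"x":0.027,"y":-0.037,"z":0,"wx":0,"wy":0,"wz":0,"fingers":255},{"x":0.027,"y":-0.037,"z":0,"wx":0,"wy":0,"wz":0,"fingers":255},{"x":0,"y":0,"z":0.03,"wx":0,"wy":0,"wz":0,"fingers":255},{"x":0,"y":0,"z":0.03,"wx":0,"wy":0,"wz":0,"fingers":255}]' >/dev/null
python3 -m creep '[{"x":0,"y":0,"z":0.03,"wx":0,"wy":0,"wz":0,"fingers":255},{"x":0,"y":0,"z":0,"wx":0,"wy":0,"wz":0,"fingers":255}]' >/dev/null; python3 where.py
python3 - <<'E'
from h import *
im=eyes.read_camera('scene'); cv2.imwrite('pics/s1.png',cv2.resize(im[100:320,130:430,::-1],None,fx=2.5,fy=2.5))
E
```

```text
t 2.3 tip in box mm [-72.5   0.8 129.8] rpy [-3.138  0.006  0.07 ] F [-0.1 -0.1  0. ] open 0.0045317456488494605
```

View pics/s1.png

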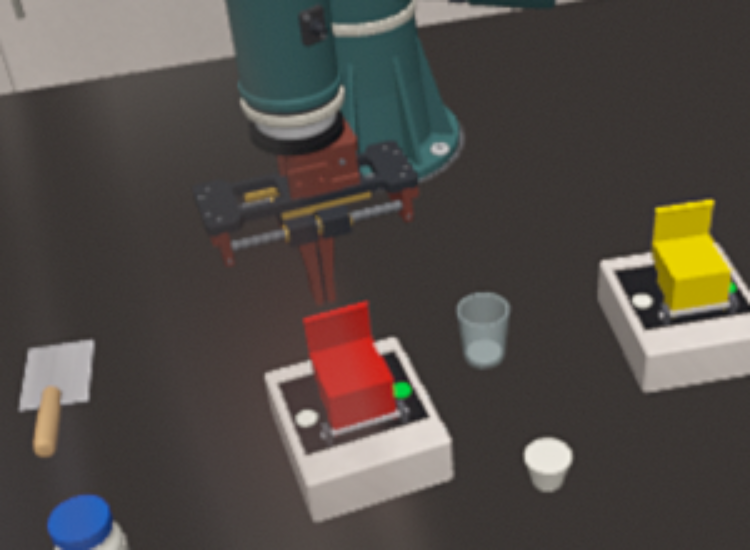

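The closed fingertip is centred in front of the red lip (finger at ~(322,300) in the crop, lip at ~(338,330)). Now I push along the arc.

```bash
python3 -m creep '[{"x":0.016,"y":0,"z":0,"wx":0,"wy":0,"wz":0,"fingers":255},{"x":0.016,"y":0,"z":0,"wx":0,"wy":0,"wz":0,"fingers":255},{"x":0.006,"y":0,"z":-0.002,"wx":0,"wy":0,"wz":0,"fingers":255},{"x":0.01,"y":0,"z":-0.007,"wx":0,"wy":0,"wz":0,"fingers":255},{"x":0.01,"y":0,"z":-0.006,"wx":0,"wy":0,"wz":0,"fingers":255}]'; python3 where.py
python3 -m creep '[{"x":0.012,"y":0,"z":-0.005,"wx":0,"wy":0,"wz":0,"fingers":255},{"x":0.012,"y":0,"z":-0.004,"wx":0,"wy":0,"wz":0,"fingers":255},{"x":0.012,"y":0,"z":-0.001,"wx":0,"wy":0,"wz":0,"fingers":255}]'; python3 where.py
python3 - <<'E'
from h import *
im=eyes.read_camera('scene'); cv2.imwrite('pics/s2.png',cv2.resize(im[170:320,200:350,::-1],None,fx=3.5,fy=3.5))
E
```

```text
time: 2.85
eef_pos: [0.5196, -0.1404, 0.3311]
tcp_rot: [3.141, -0.001, 0.069]
force: [0.0, -0.8, -0.7]
opening: 0.005
finger_force: 0.2
t 2.85 tip in box mm [-11.4  -1.1 149.1] rpy [ 3.141e+00 -1.000e-03  6.900e-02] F [ 0.  -0.8 -0.7] open 0.004597305460117916
time: 3.15
eef_pos: [0.5564, -0.1377, 0.3406]
tcp_rot: [3.141, -0.001, 0.07]
force: [-0.6, 0.3, 1.4]
opening: 0.005
finger_force: 0.4
t 3.15 tip in box mm [ 25.6  -1.1 158.6] rpy [ 3.141e+00 -1.000e-03  7.000e-02] F [-0.6  0.3  1.4] open 0.005176137806774706
```

View pics/s2.png

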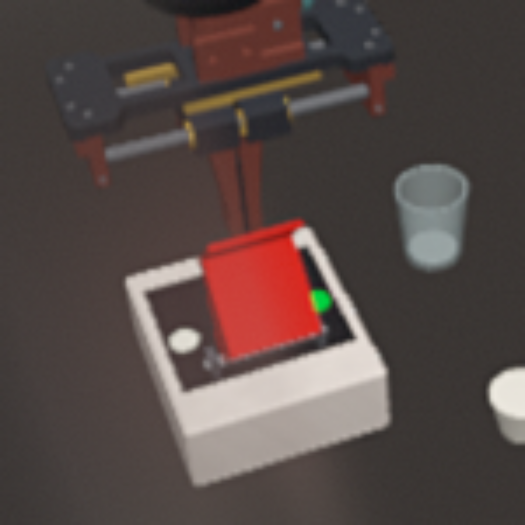

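The guard is swinging back (~0.75 rad by geometry). I continue to the stop.

```bash
python3 -m creep '[{"x":0.012,"y":0,"z":0.0,"wx":0,"wy":0,"wz":0,"fingers":255},{"x":0.012,"y":0,"z":0.002,"wx":0,"wy":0,"wz":0,"fingers":255},{"x":0.008,"y":0,"z":0.003,"wx":0,"wy":0,"wz":0,"fingers":255},{"x":0,"y":0,"z":0,"wx":0,"wy":0,"wz":0,"fingers":255}]'; python3 where.py
python3 -m creep '[{"x":0,"y":0,"z":-0.02,"wx":0,"wy":0,"wz":0,"fingers":255},{"x":-0.02,"y":0,"z":-0.03,"wx":0,"wy":0,"wz":0,"fingers":255},{"x":-0.05,"y":0,"z":-0.0,"wx":0,"wy":0,"wz":0,"fingers":255},{"x":0,"y":0.035,"z":0,"wx":0,"wy":0,"wz":0,"fingers":255},{"x":0,"y":0.02,"z":0,"wx":0,"wy":0,"wz":0,"fingers":255}]'; python3 where.py
python3 - <<'E'
from h import *
im=eyes.read_camera('scene'); cv2.imwrite('pics/s3.png',cv2.resize(im[170:320,200:350,::-1],None,fx=3.5,fy=3.5))
for t in ('furnace_lip','furnace_tip','furnace_guard','furnace_toggle'): print(t,finder.recognise('scene',t)[:2])
R=cv2.Rodrigues(np.array([0,0,.07]))[0]; b=np.array([.531,-.1385,0])
f=lambda p: np.round(proj('scene',[R@np.array(p)+b])[0],1)
print('pred lip back',f([.084,0,.157]),'tip off',f([0,-.018,.101]),'tip +.15',f([0,-.012,.103]))
E
```

```text
time: 3.6
eef_pos: [0.5879, -0.1354, 0.3338]
tcp_rot: [-3.141, 0.0, 0.07]
force: [-0.4, 0.6, -0.3]
opening: 0.002
finger_force: 0.0
t 3.6 tip in box mm [ 56.9  -0.9 151.8] rpy [-3.141  0.     0.07 ] F [-0.4  0.6 -0.3] open 0.0015150976981462823
time: 4.1
eef_pos: [0.5186, -0.1956, 0.3843]
tcp_rot: [-3.141, 0.002, 0.07]
force: [1.7, -0.4, 1.3]
opening: 0.008
finger_force: 0.0
t 4.1 tip in box mm [-16.8 -56.  202.3] rpy [-3.141e+00  2.000e-03  7.000e-02] F [ 1.7 -0.4  1.3] open 0.0076854918389156176
furnace_lip [{'at': [278.7, 258.6], 'confidence': 0.8}]
furnace_tip []
furnace_guard [{'at': [275.7, 256.8], 'confidence': 0.7}]
furnace_toggle []
pred lip back [278.1 253.6] tip off [260.7 249.9] tip +.15 [263.3 248.5]
```

View pics/s3.png

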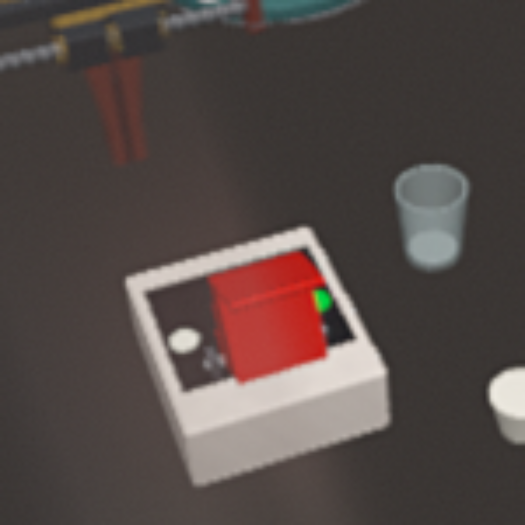

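The guard is fully back: lip edge at ~(272,290) in the crop, or (278,253) full-frame, as predicted for 1.15. Next I lower the finger on the -y side of the lever and check the side from the top camera.

```bash
python3 -m creep '[{"x":0.012,"y":0,"z":0.03,"wx":0,"wy":0,"wz":0,"fingers":255},{"x":0,"y":0,"z":0.04,"wx":0,"wy":0,"wz":0,"fingers":255},{"x":0,"y":0,"z":0.03,"wx":0,"wy":0,"wz":0,"fingers":255},{"x":0,"y":0,"z":0.016,"wx":0,"wy":0,"wz":0,"fingers":255},{"x":0,"y":0,"z":0,"wx":0,"wy":0,"wz":0,"fingers":255}]'; python3 where.py
python3 - <<'E'
from h import *
R=cv2.Rodrigues(np.array([0,0,.07]))[0]; b=np.array([.531,-.1385,0])
out=[]
for n in ('wrist','top'):
    im=eyes.read_camera(n)[:,:,::-1]
    print(n,[ (t,[(np.round(d['at'],1),round(d['confidence'],2)) for d in finder.recognise(n,t)[:2]]) for t in('furnace_tip','furnace_toggle')])
    print('pred off,on',[np.round(proj(n,[R@np.array([0,y,.101])+b])[0],1) for y in(-.018,.018)])
    out.append(cv2.resize(im,(400,300)) if n=='wrist' else cv2.resize(im[200:275,325:425],(400,300),interpolation=cv2.INTER_CUBIC))
cv2.imwrite('pics/s4.png',np.hstack(out))
E
```

```text
time: 4.85
eef_pos: [0.5319, -0.1928, 0.2661]
tcp_rot: [-3.138, 0.005, 0.071]
force: [0.1, 0.4, 0.7]
opening: 0.003
finger_force: 0.0
t 4.85 tip in box mm [ -3.8 -53.6  84.1] rpy [-3.138  0.005  0.071] F [0.1 0.4 0.7] open 0.0033707201607448673
wrist [('furnace_tip', [(array([211.3, 302.4]), 0.66)]), ('furnace_toggle', [(array([211. , 302.6]), 0.72)])]
pred off,on [array([224.6, 316.6]), array([140.8, 316.6])]
top [('furnace_tip', []), ('furnace_toggle', [])]
pred off,on [array([382.1, 234.6]), array([367.7, 235.7])]
```

View pics/s4.png

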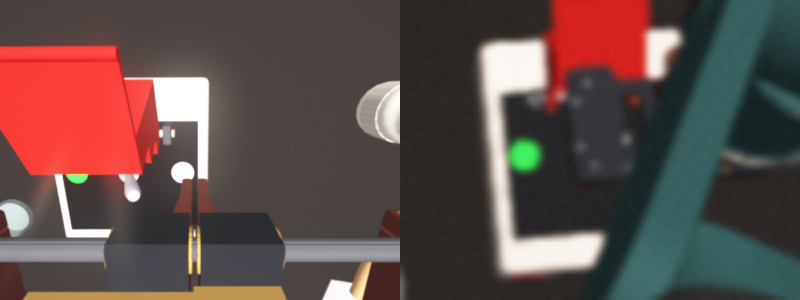

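The wrist view shows the lever at ~(132,187) in the half-size crop, left of the finger, with a clear path to the green dot. I push toward +y.

```bash
python3 -m creep '[{"x":0.002,"y":-0.012,"z":0,"wx":0,"wy":0,"wz":0,"fingers":255},{"x":0,"y":-0.008,"z":0,"wx":0,"wy":0,"wz":0,"fingers":255},{"x":0,"y":-0.008,"z":0,"wx":0,"wy":0,"wz":0,"fingers":255},{"x":0,"y":-0.007,"z":0,"wx":0,"wy":0,"wz":0,"fingers":255}]'; python3 where.py
python3 -m creep '[{"x":0,"y":-0.004,"z":0,"wx":0,"wy":0,"wz":0,"fingers":255},{"x":0,"y":-0.003,"z":0,"wx":0,"wy":0,"wz":0,"fingers":255},{"x":0,"y":0,"z":0,"wx":0,"wy":0,"wz":0,"fingers":255}]'; python3 where.py
python3 - <<'E'
from h import *
R=cv2.Rodrigues(np.array([0,0,.07]))[0]; b=np.array([.531,-.1385,0])
n='wrist';im=eyes.read_camera(n)
print([(np.round(d['at'],1),round(d['confidence'],2)) for d in finder.recognise(n,'furnace_toggle')[:2]],'pred on, off',[np.round(proj(n,[R@np.array([0,y,.101])+b])[0],1) for y in(.018,-.018)])
E
```

```text
time: 5.55
eef_pos: [0.5326, -0.1587, 0.2691]
tcp_rot: [3.141, -0.001, 0.071]
force: [-0.0, -2.5, 2.8]
opening: 0.004
finger_force: 1.4
t 5.55 tip in box mm [  0.3 -20.5  87.1] rpy [ 3.141e+00 -1.000e-03  7.100e-02] F [-0.  -2.5  2.8] open 0.004438092315458318
time: 5.85
eef_pos: [0.532, -0.152, 0.2687]
tcp_rot: [-3.141, -0.0, 0.07]
force: [-0.0, -0.6, -0.1]
opening: 0.005
finger_force: 0.1
t 5.85 tip in box mm [  0.1 -13.5  86.7] rpy [-3.141 -0.     0.07 ] F [-0.  -0.6 -0.1] open 0.004991433200154282
[(array([276.9, 309.7]), 0.74)] pred on, off [array([238.4, 319.8]), array([322.5, 319.9])]
```

```bash
cat > tog.py <<'E'
from h import *
R=cv2.Rodrigues(np.array([0,0,.07]))[0]; b=np.array([.531,-.1385,0])
n='wrist';im=eyes.read_camera(n); cv2.imwrite('pics/wlast.png',im[:,:,::-1])
print([(np.round(d['at'],1),round(d['confidence'],2)) for d in finder.recognise(n,'furnace_toggle')[:2]],'pred on, off',[np.round(proj(n,[R@np.array([0,y,.101])+b])[0],1) for y in(.018,-.018)])
E
for i in 1; do python3 -m creep '[{"x":0,"y":-0.003,"z":0,"wx":0,"wy":0,"wz":0,"fingers":255},{"x":0,"y":-0.003,"z":0,"wx":0,"wy":0,"wz":0,"fingers":255}]'; python3 where.py; done
python3 -m creep '[{"x":0,"y":-0.002,"z":0,"wx":0,"wy":0,"wz":0,"fingers":255},{"x":0,"y":0,"z":0,"wx":0,"wy":0,"wz":0,"fingers":255}]'; python3 where.py; python3 tog.py
```

```text
time: 6.15
eef_pos: [0.5315, -0.1466, 0.2686]
tcp_rot: [3.141, 0.0, 0.07]
force: [-0.3, -3.1, 0.8]
opening: 0.006
finger_force: 1.2
t 6.15 tip in box mm [-0.2 -8.2 86.6] rpy [3.141 0.    0.07 ] F [-0.3 -3.1  0.8] open 0.005691827142709425
time: 6.35
eef_pos: [0.5313, -0.1441, 0.2685]
tcp_rot: [-3.141, 0.0, 0.07]
force: [-0.1, -0.6, -1.0]
opening: 0.002
finger_force: 0.6
t 6.35 tip in box mm [-0.2 -5.6 86.5] rpy [-3.141  0.     0.07 ] F [-0.1 -0.6 -1. ] open 0.002375323626648043
[(array([276. , 311.9]), 0.58)] pred on, off [array([257. , 319.9]), array([341., 320.])]
```

```bash
python3 -m creep '[{"x":0,"y":-0.002,"z":0,"wx":0,"wy":0,"wz":0,"fingers":255},{"x":0,"y":-0.001,"z":0,"wx":0,"wy":0,"wz":0,"fingers":255},{"x":0,"y":0,"z":0,"wx":0,"wy":0,"wz":0,"fingers":255}]' >/dev/null; python3 where.py
python3 -m creep '[{"x":0,"y":-0.002,"z":0,"wx":0,"wy":0,"wz":0,"fingers":255},{"x":0,"y":0,"z":0,"wx":0,"wy":0,"wz":0,"fingers":255}]' >/dev/null; python3 where.py; python3 tog.py
```

```text
t 6.75 tip in box mm [ 0.  -2.7 86.6] rpy [-3.141  0.     0.07 ] F [ 0.2 -2.4  0.3] open 0.005267111509387366
t 6.95 tip in box mm [ 0.2 -1.2 86.7] rpy [ 3.141 -0.     0.07 ] F [-0.3 -3.9 -1.5] open 0.001959144959720897
[(array([273.9, 310.8]), 0.7), (array([305.9, 204. ]), 0.47)] pred on, off [array([267.5, 320.4]), array([351.4, 320.4])]
```

View pics/wlast.png

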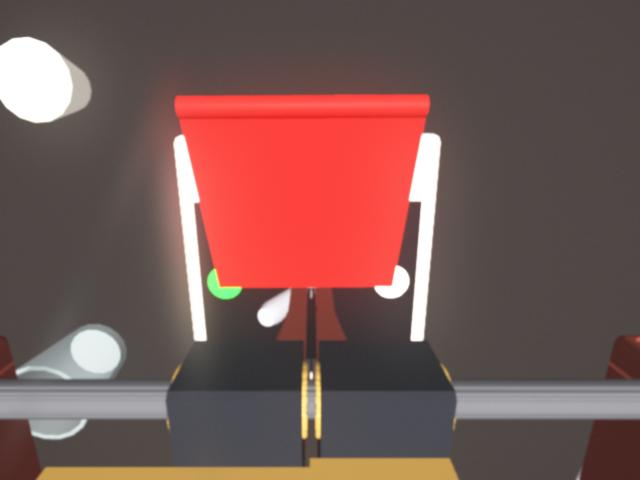

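The lever leans toward the green dot, its tip at ~(268,316) against (267,320) predicted for on. A little more push will confirm the stop.

```bash
python3 -m creep '[{"x":0,"y":-0.0015,"z":0,"wx":0,"wy":0,"wz":0,"fingers":255},{"x":0,"y":0,"z":0,"wx":0,"wy":0,"wz":0,"fingers":255}]' >/dev/null; python3 where.py
python3 -m creep '[{"x":0,"y":-0.001,"z":0,"wx":0,"wy":0,"wz":0,"fingers":255},{"x":0,"y":0,"z":0,"wx":0,"wy":0,"wz":0,"fingers":255}]' >/dev/null; python3 where.py; python3 tog.py
```

```text
t 7.25 tip in box mm [ 0.3 -0.8 86.8] rpy [ 3.139 -0.     0.071] F [-1.  -8.2 -2.4] open 0.00645521549587963
t 7.45 tip in box mm [ 0.3 -0.7 86.8] rpy [ 3.138e+00 -1.000e-03  7.100e-02] F [ -0.4 -10.5  -2.2] open 0.005838241984001273
[(array([272.4, 309. ]), 0.77)] pred on, off [array([268.7, 320.6]), array([352.6, 320.5])]
```

At the stop (position halted, force rising to 10 N). I back off, rise and pass over to the rear of the guard.

```bash
python3 -m creep '[{"x":-0.004,"y":0.025,"z":0,"wx":0,"wy":0,"wz":0,"fingers":255},{"x":0,"y":0,"z":-0.04,"wx":0,"wy":0,"wz":0,"fingers":255},{"x":0,"y":0,"z":-0.045,"wx":0,"wy":0,"wz":0,"fingers":255},{"x":0,"y":0,"z":-0.045,"wx":0,"wy":0,"wz":0,"fingers":255},{"x":0,"y":0,"z":0,"wx":0,"wy":0,"wz":0,"fingers":255}]' >/dev/null; python3 where.py
python3 -m creep '[{"x":0.03,"y":-0.005,"z":0,"wx":0,"wy":0,"wz":0,"fingers":255},{"x":0.035,"y":-0.005,"z":0,"wx":0,"wy":0,"wz":0,"fingers":255},{"x":0.035,"y":-0.005,"z":0,"wx":0,"wy":0,"wz":0,"fingers":255},{"x":0.025,"y":-0.005,"z":0,"wx":0,"wy":0,"wz":0,"fingers":255},{"x":0,"y":0,"z":0,"wx":0,"wy":0,"wz":0,"fingers":255}]' >/dev/null; python3 where.py; python3 tog.py
python3 - <<'E'
from h import *
im=eyes.read_camera('scene'); a=cv2.resize(im[170:320,200:350,::-1],(400,400)); w=cv2.imread('pics/wlast.png')
cv2.imwrite('pics/s5.png',np.hstack([a,cv2.copyMakeBorder(cv2.resize(w,(400,300)),0,100,0,0,0)]))
E
```

```text
t 8.05 tip in box mm [-1.00e-01 -2.46e+01  2.23e+02] rpy [ 3.138 -0.01   0.07 ] F [ 0.6 -0.8  0.2] open 0.0023997887516536798
t 8.55 tip in box mm [123.5  -1.9 215.2] rpy [-3.14e+00 -1.00e-03  7.10e-02] F [-0.7 -0.1 -0.5] open 0.0014327396784105924
[] pred on, off [array([287.1, 376.1]), array([329.9, 376.1])]
```

View pics/s5.png

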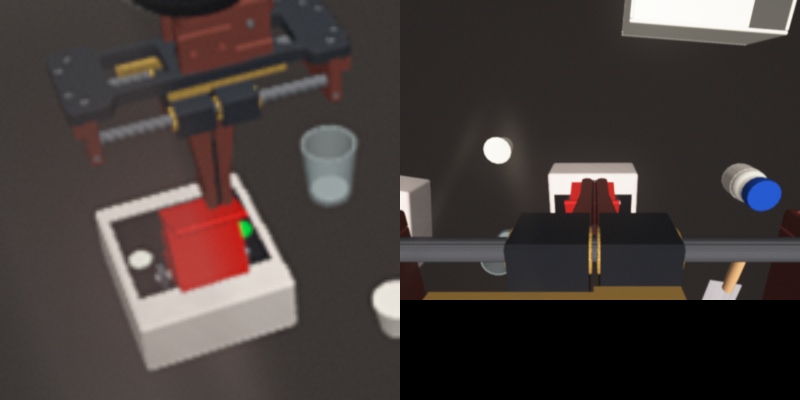

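The lever is hidden, the guard still leans back, and nothing has been disturbed. I check that the fingertip projects where I see it before descending.

```bash
python3 where.py; python3 - <<'E'
from h import *
R=cv2.Rodrigues(np.array([0,0,.07]))[0]; b=np.array([.531,-.1385,0])
for n in('scene','wrist'): print(n,'tip, box rear top edge, lip',np.round(proj(n,[R@np.array(p)+b for p in([.1235,-.002,.215],[.075,0,.06],[.084,0,.157])]),0).tolist())
E
```

```text
t 8.7 tip in box mm [119.6  -2.8 215.6] rpy [-3.14e+00  3.00e-03  7.00e-02] F [ 0.3 -0.8 -0.4] open 0.008299739750709025
scene tip, box rear top edge, lip [[281.0, 245.0], [281.0, 284.0], [278.0, 254.0]]
wrist tip, box rear top edge, lip [[310.0, 297.0], [308.0, 274.0], [307.0, 316.0]]
```

Projection matches. I descend behind the lip and nudge it forward.

```bash
python3 -m creep '[{"x":0,"y":0,"z":0.03,"wx":0,"wy":0,"wz":0,"fingers":255},{"x":0,"y":0,"z":0.03,"wx":0,"wy":0,"wz":0,"fingers":255},{"x":0,"y":0,"z":0.011,"wx":0,"wy":0,"wz":0,"fingers":255},{"x":0,"y":0,"z":0,"wx":0,"wy":0,"wz":0,"fingers":255}]' >/dev/null; python3 where.py
python3 -m creep '[{"x":-0.012,"y":0,"z":0,"wx":0,"wy":0,"wz":0,"fingers":255},{"x":-0.01,"y":0,"z":0,"wx":0,"wy":0,"wz":0,"fingers":255},{"x":-0.008,"y":0,"z":0,"wx":0,"wy":0,"wz":0,"fingers":255},{"x":-0.008,"y":0,"z":0,"wx":0,"wy":0,"wz":0,"fingers":255}]' >/dev/null; python3 where.py
python3 -m creep '[{"x":-0.008,"y":0,"z":0,"wx":0,"wy":0,"wz":0,"fingers":255},{"x":-0.008,"y":0,"z":0,"wx":0,"wy":0,"wz":0,"fingers":255},{"x":-0.008,"y":0,"z":0,"wx":0,"wy":0,"wz":0,"fingers":255},{"x":-0.008,"y":0,"z":0,"wx":0,"wy":0,"wz":0,"fingers":255}]' >/dev/null; python3 where.py
python3 - <<'E'
from h import *
im=eyes.read_camera('scene'); cv2.imwrite('pics/s6.png',cv2.resize(im[170:320,200:350,::-1],(450,450)))
E
```

```text
t 9.1 tip in box mm [118.6  -3.  143.9] rpy [-3.14   0.004  0.069] F [ 0.9  0.1 -0. ] open 0.009058026108844862
t 9.5 tip in box mm [ 82.7  -3.7 146.9] rpy [ 3.141e+00 -2.000e-03  7.000e-02] F [ 0.4  0.1 -0.2] open 0.004391410996448594
t 9.9 tip in box mm [ 50.2  -3.4 145.6] rpy [-3.141  0.     0.07 ] F [0.  0.1 0.9] open 0.0030360685405186965
```

View pics/s6.png

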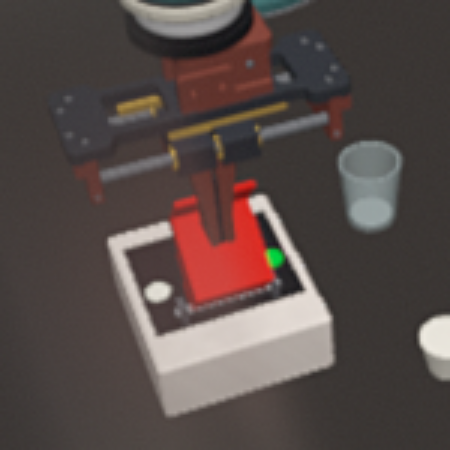

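The lip is forward of the finger at ~(215,200), so the guard is rotating closed. A bit more, then I retreat up and aside.

```bash
python3 -m creep '[{"x":-0.008,"y":0,"z":0,"wx":0,"wy":0,"wz":0,"fingers":255},{"x":-0.008,"y":0,"z":0,"wx":0,"wy":0,"wz":0,"fingers":255},{"x":-0.006,"y":0,"z":0,"wx":0,"wy":0,"wz":0,"fingers":255},{"x":0,"y":0,"z":0,"wx":0,"wy":0,"wz":0,"fingers":255},{"x":0,"y":0,"z":0,"wx":0,"wy":0,"wz":0,"fingers":255}]' >/dev/null; python3 where.py
python3 -m creep '[{"x":0.02,"y":0,"z":-0.03,"wx":0,"wy":0,"wz":0,"fingers":255},{"x":0,"y":0,"z":-0.045,"wx":0,"wy":0,"wz":0,"fingers":255},{"x":0,"y":0,"z":-0.045,"wx":0,"wy":0,"wz":0,"fingers":255},{"x":0,"y":0.045,"z":0,"wx":0,"wy":0,"wz":0,"fingers":255},{"x":0,"y":0.045,"z":0,"wx":0,"wy":0,"wz":0,"fingers":255}]' >/dev/null
python3 -m creep '[{"x":0,"y":0.045,"z":0,"wx":0,"wy":0,"wz":0,"fingers":255},{"x":0,"y":0.045,"z":0,"wx":0,"wy":0,"wz":0,"fingers":255},{"x":0,"y":0,"z":0,"wx":0,"wy":0,"wz":0,"fingers":255}]' >/dev/null; python3 where.py
python3 - <<'E'
from h import *
im=eyes.read_camera('scene')[:,:,::-1]; old=cv2.imread('pics/scene0.png')
c=lambda i: cv2.resize(i[185:310,200:325],(400,400),interpolation=cv2.INTER_CUBIC)
print('red lip pred 268.. finder',[(np.round(d['at'],1),round(d['confidence'],2)) for d in finder.recognise('scene','furnace_lip')[:2]])
d=np.abs(im.astype(int)-old).max(2); 
for nm,(u,v) in dict(pump=(405,222),beaker=(324,231),cruc=(348,286),jar=(166,318),bottle=(479,220)).items(): print(nm,d[v-20:v+20,u-18:u+18].mean().round(1))
cv2.imwrite('pics/s7.png',np.hstack([c(old),c(im)]))
E
```

```text
t 10.45 tip in box mm [ 29.1  -3.5 145.8] rpy [-3.142 -0.     0.07 ] F [ 1.1 -0.   0.1] open 0.005164135157594665
t 11.25 tip in box mm [  48.9 -189.4  265.2] rpy [ 3.139e+00 -1.000e-03  6.500e-02] F [-0.9  0.7  0.1] open 0.005498000354882481
red lip pred 268.. finder [(array([271.9, 243.5]), 0.89)]
pump 1.0
beaker 1.4
cruc 1.4
jar 1.3
bottle 1.4
```

View pics/s7.png

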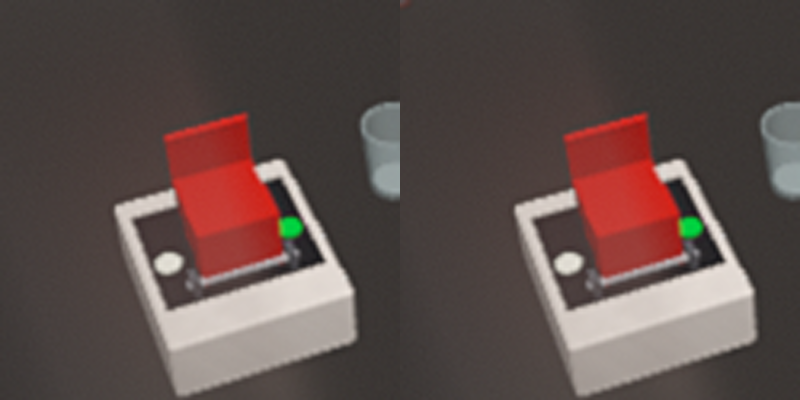

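The guard is shut exactly as at the start (lip edge at (607,123) in the right half against (207,123) in the left). The neighbours are unchanged, so I hand in.

```bash
python3 -c "
from station import ctrl; print(ctrl.close_job())"
```

```text
the job is handed in; nothing more can be done
None
```

The furnace toggle was pushed to its stop at the green dot (10 N peak), the red guard dropped fully shut over it, nothing else I checked had moved, and the job is handed in at about 11 s; the lever itself can't be seen under the shut guard.

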